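# Uncover a test pad and hold a spring probe on it

### The arm

A 6-joint arm with a two-finger parallel gripper is mounted at the origin on a cart in front of the work surface, level with it; the furniture and walls round the work are solid. World frame = base frame: x ahead of the robot, y to its left, z up, the work surface at z = 0. Lengths are in m, angles in rad, forces in N, time in s.
With the tool pointing down it reaches from about 0.325 to 0.9 m from the base axis. Payload 3.5 kg.
Tool frame: the origin (TCP) lies between the finger pads; the fingertips stand 25 mm ahead of it and the grasp point (between the pads) lies 6 mm ahead of it (tip_reach is the distance from the TCP to the fingertips, in m); z points along the fingers, y is the direction in which the jaws open and shut (so a half turn about z gives the same grasp; the last joint's range is limited). The gripper opens to 85 mm and grips with 20 to 120 N. Pads are 22 mm wide; open, the fingers measure 114 mm over their backs; the gripper's body (76 mm by 85 mm) begins 54 mm behind the grasp point. The pads swing forward as they close: fully open they stand 13 mm farther back than shut.
Start: joints at [1.107, 0.276, -0.026, 1.268, 0, 1.467], TCP at [0.221, 0.585, 0.256] pointing down, gripper open.
Joint ranges: [-3.12, 3.12], [-0.85, 1.88], [-1.08, 1.24], [-1.95, 2.15], [-1.57, 1.53], [-3.14, 3.14]. Speed limits (rad/s): [2.57, 2.57, 3.14, 3.14, 3.14, 3.14].

### API

Orientations are given as a 3x3 rotation matrix whose columns are the frame's x, y, z axes.
In Python, from rig import * gives the robot as it stands.
- The arm moves only by the tool play_rows, never from a script. Its argument "series" is a list of rows, each a list of 7 numbers: the turn, a rotation vector about the tool's x, y, z in degrees, then the shift along the tool's x, y, z in mm, then the opening, from -1 (shut) to 1 (fully open). A call has 1 to 10 rows; each row shifts and turns the pose as measured when the row begins, along the tool's axes as they then stand; what a row does not reach is not made up. A row lasts 1/12 s, in which the tool goes at most 41.7 mm and 7.16 degrees, less where a joint would pass 70% of its speed; a pose out of reach is approached as far as the arm can. A call is refused whole if a number of a shift passes 41.7 or a number of a turn 7.16, either way. A call with a gripper value outside its range is refused whole. The fingers move at their own pace and stop on an object; "grip_force" is the grip in N (left out, the last holds). Time passes only in rows, so rows that do not move let the fingers close. It gives the time, the measured TCP pose, the force and the opening at its end, in the units of the state.
- read_state(): the state, without advancing time (a new reading comes with each control period).
- camera(name): name is "side" or "top"; returns the picture (420x560x3 uint8, red, green, blue); there is no depth.
- get_calibration(name): a dict with "fx", "fy", "cx", "cy" (pixels), "pose" (4x4, takes a point from camera to world coordinates). Camera axes: x right, y up, looking along -z (the intrinsics and any distortion apply to the point x, -y, -z); pixel columns grow to the right and rows downward; lengths in m; the calibration is good to about 2 mm. A picture is of the moment at which its call begins. get_calibration takes no time and is no camera call.
- hand_in(): hands the job in, once; it reports no verdict.
Trained networks look in the newest picture that a camera, given by its name, has taken for a name from the list of things; names that differ only in an ending like _2 or _b are one class to them, and where a whole thing is asked for, a point or a joint stands for the part that bears it (a point fixed in the world has none). Each returns a list of dicts, best first, with "confidence" (0 to 1); they miss things now and then, are a little off and sometimes report something else, mostly with a low value. They report only what shows in the picture. A call takes as long as a camera call.
- recognise(target, camera): "at" ([x, y, z] in m, in the coordinates of the camera as it stood for that picture, good to about 4 mm: the middle of the surface that is visible of it).
- masks_of(target, camera): "pixels" (420x560 bool, what is visible of it).
- landmark_of(target, camera): "at" ([x, y, z] in m, in the coordinates of the camera as it stood for that picture, good to about 4 mm: a listed point, or the origin of a listed thing).
The state is a dict: "time_s": time; "joints": joint angles; "joint_vel": joint speeds; "joint_torque": joint torques, N m; "ee_pos": TCP position; "tool_rot": TCP orientation; "contact_force": force on the tool from outside, world axes, zero at the start; "ft_torque": the same for the moment, N m; "gripper_width": opening from 0.0 (shut) to 1.0 (fully open).
Only numpy, scipy, OpenCV 4.12 (cv2) and the standard library are available. Lean on these libraries where they do the work, as an engineer would, in place of code of your own. Each camera call takes 0.05 s, during which the arm holds its last target.

### The job

Lift the blue-ribbed metal shield cap off the circuit board on the sloped jig and lay it flat, rib up, in the flat tray with the teal rim; then take the red test probe out of its stand and hold its tip on the copper pad with the yellow ring that the cap was covering. Hold the probe square to the sloping board, not upright, and press lightly, so that its spring tip is about half way in and never bottoms out hard. Finish while still holding it there, and leave the jig, the tray and the other things on the bench where they are.

Things in the scene. Friction and masses are not known exactly. Their poses are not given: they have to be found in the camera images.
- board: Green circuit board, 86 x 104 mm, clamped on the jig (fixed to the bench; base 104 x 122 mm). It slopes 0.35 rad (20 degrees), low edge towards the robot. Origin at the centre of its top face, about 40 mm above the bench; x points up the slope, z square out of the board, y along it. Two black clamp strips stand 4 mm above the face along the low and high edges; a shield frame (thin walls 3 mm high, 42 x 36 mm outside) surrounds the marked pad.
- pad (a point): Centre of the marked copper test pad (9 mm across, with a yellow ring of 15 mm) on the board's face, hidden under the cap at the start; same axes as the board (z square out of it). It is 14 mm along the board's +y from the board's origin.
- cap: Loose metal shield cap, 50 (x) x 42 (y) x 9 mm high, open below, 30 g, seated over the shield frame on the sloping board (so it starts tilted like the board, free to be lifted straight off). Origin at the centre of its open underside, z out of its top. A blue grip rib, 30 mm long in x, 12 mm thick in y, stands on its top from 9 to 27 mm above the origin: grasp the rib across y.
- tray: Loose flat parts tray, white with a teal rim, 83 (x) x 136 (y) x 14 mm, 0.3 kg, open on top; floor 3 mm above its origin, rim walls 3 mm thick. Origin at the centre of its underside; z up.
- stand: Probe stand fixed to the bench: grey block 52 x 52 mm on a dark foot 70 x 70 mm, top 56 mm above the bench, with a 11 mm wide upright hole in its middle holding the probe. Origin at the centre of its underside.
- probe: Red test probe, 119 mm long, 60 g, starts upright in the stand, tip down. Origin at the end of the fully extended tip, z along the probe towards its handle. From the origin along z: brass spring tip (5 mm thick, round end) 0 to 12 mm, steel barrel (9 mm thick) 12 to 50, black flange (20 mm across) 50 to 54 which rests on the stand's top, red square grip 14 x 14 mm with faces square to x and y 54 to 116, end button to 119. Lift it at least 50 mm to draw it out of the stand.
- tip (a point): Contact end of the probe's spring tip (moves with the tip).
- plunger (a joint): How far the probe's spring tip is pushed in: 0 = fully out, 0.008 m = bottomed. It takes about 1 N to start moving and 0.35 N more per mm (2.5 N half way).
- flux_jar: Bystander: round tub with a green lid, 45 mm across, 30 high; leave alone. Origin under its centre.
- side_cutter: Bystander: blue-handled side cutter, 129 x 45 x 9 mm; leave alone. Origin under its centre.
- desolder_wick: Bystander: small blue reel lying flat, 35 x 58 x 8 mm; leave alone. Origin under its centre.
- tweezers: Bystander: tweezers, 124 mm long; leave alone. Origin under the centre.
- marker_pen: Bystander: blue and white marker pen, 120 mm long; leave alone. Origin under its centre.

How it is judged:
On the way, in this order (a step that is already met when the one before it is completed fails the run):
1. the cap lies flat, rib up and let go, in the tray (x of cap in the frame of tray between -0.02 and 0.02 m and y of cap in the frame of tray between -0.05 and 0.05 m and z of cap in the frame of tray below 0.008 m and angle between cap's own z axis and vertical below 0.12 rad and contact force between cap and the arm below 0.05 N and contact force between cap and the fingers below 0.05 N), for 0.2 s.
2. the probe is drawn out of its stand in the fingers (contact force between probe and the fingers above 1 N and z of probe in the frame of stand above 0.06 m and contact force between probe and stand below 0.05 N), for 0.1 s.
At the end, for the whole second after the job is handed in: Probe held by the fingers alone: tip within 5 mm of pad centre, within 0.14 rad of square to the board, spring tip in 1.5 to 6.8 mm, 0.5 to 8 N on the board, still. Cap flat (0.12 rad), rib up, let go on the tray floor, within 20 (x) and 50 mm (y) of the tray centre (all of step 1 and distance between tip and pad below 0.005 m and angle between the z axis of probe and the z axis of board, either way round below 0.14 rad and value of joint plunger between 0.0015 and 0.0068 m and contact force between probe and board between 0.5 and 8 N and contact force between probe and the fingers above 1 N and contact force between probe and stand below 0.05 N and linear speed of probe below 0.02 m/s); the arm keeps its last pose, push and grip.
It fails at once if the probe is pressed on the board with more than 15 N (contact force between probe and board above 15 N).
It fails at once if the tray is shoved more than 40 mm (distance of tray from where it was at the start of the episode above 0.04 m).
It fails at once if a bystander is moved more than 30 mm (distance of any of flux_jar, side_cutter, desolder_wick, tweezers, marker_pen from where it was at the start of the episode above 0.03 m).
It also fails if it takes over 53 s, if anything falls off the work surface, if the arm or the gripper's body presses on something with over 40 N, if the wrist force passes 120 N, or if a joint passes its speed limit or range.

## Working session

There is one attempt and no reset: what is moved stays moved. The work goes in short steps, Python scripts to look and compute and a tool call to move; the robot and the scene stay as the last step left them, time stands still between calls to the robot, and variables do not carry over. Pictures are saved under pics/ and viewed, and the job is handed in when it is done.

Besides the shell and the picture viewer there is one more tool, called after "Request:" by a JSON object that holds its "method" and its "body", one argument or row to a line. play_rows: Moves the arm, as the interface text tells. Its arguments: {"type":"object","properties":{"series":{"type":"array"},"grip_force":{"type":"number"}},"required":["series"]}

```bash
ls; mkdir -p pics; cat > h.py <<'E'
from rig import *
import numpy as np, cv2
def snap(n,f):
    im=camera(n); cv2.imwrite('pics/'+f,im[:,:,::-1]); return im
def w(n,p):
    T=np.array(get_calibration(n)['pose']); return T[:3,:3]@np.array(p)+T[:3,3]
def px(n,P):
    c=get_calibration(n);T=np.array(c['pose']);p=T[:3,:3].T@(np.array(P)-T[:3,3])
    return c['fx']*p[0]/-p[2]+c['cx'], c['fy']*-p[1]/-p[2]+c['cy']
def ray(n,u,v,z):
    c=get_calibration(n);T=np.array(c['pose']);d=T[:3,:3]@np.array([(u-c['cx'])/c['fx'],-(v-c['cy'])/c['fy'],-1])
    o=T[:3,3];return o+d*(z-o[2])/d[2]
E
python3 - <<'E'
from h import *
np.set_printoptions(precision=4,suppress=True)
for n in ['top','side']:
    snap(n,n+'0.png'); print(n,get_calibration(n))
    for t in ['board','cap','tray','stand','probe','pad','tip']:
        print(t,[(w(n,d['at']),round(d['confidence'],2)) for d in landmark_of(t,n)][:2])
s=read_state();print(s)
E
```

```text
pics
top {'fx': 382.6416163534871, 'fy': 382.6416163534871, 'cx': 274.3917894208912, 'cy': 206.08934236105992, 'pose': array([[ 0.0185,  0.9935, -0.1122,  0.4472],
       [-0.9998,  0.0179, -0.0061, -0.0904],
       [-0.0041,  0.1123,  0.9937,  0.918 ],
       [ 0.    ,  0.    ,  0.    ,  1.    ]])}
board [(array([ 0.6423, -0.0201,  0.0408]), 0.88)]
cap [(array([ 0.6401, -0.0132,  0.0395]), 0.62), (array([ 0.5798, -0.2414, -0.0009]), 0.17)]
tray [(array([ 0.4833, -0.1259, -0.0015]), 0.79)]
stand [(array([ 0.44  ,  0.0589, -0.0013]), 0.74)]
probe [(array([0.4426, 0.0602, 0.0027]), 0.6), (array([ 0.6842, -0.2359, -0.0027]), 0.46)]
pad [(array([ 0.6371, -0.0092,  0.0378]), 0.96), (array([ 0.4814, -0.128 , -0.0027]), 0.49)]
tip []
side {'fx': 535.3811759512976, 'fy': 535.3811759512976, 'cx': 276.3047521144492, 'cy': 209.3779162816818, 'pose': array([[-0.9724,  0.1321, -0.1925,  0.3245],
       [-0.2333, -0.5202,  0.8216,  0.7022],
       [ 0.0084,  0.8438,  0.5366,  0.5535],
       [ 0.    ,  0.    ,  0.    ,  1.    ]])}
board [(array([ 0.6398, -0.0262,  0.0407]), 0.65)]
cap [(array([ 0.6369, -0.0128,  0.0412]), 0.74)]
tray [(array([ 0.4798, -0.1295, -0.001 ]), 0.59)]
stand [(array([ 0.6378, -0.0098,  0.0376]), 0.75), (array([ 0.4435,  0.0593, -0.0005]), 0.62)]
probe []
pad [(array([ 0.6384, -0.0131,  0.0401]), 0.78)]
tip []
{'time_s': 0.8, 'joints': array([ 1.1066,  0.2764, -0.0264,  1.268 , -0.    ,  1.4674]), 'joint_vel': array([ 0.0002, -0.0002, -0.0001, -0.0013,  0.0004,  0.001 ]), 'joint_torque': array([ -0.0002, -44.5423,  29.5545,   0.0005,   0.    ,   0.    ]), 'ee_pos': array([0.2207, 0.5848, 0.2564]), 'tool_rot': array([[-0.9356,  0.353 ,  0.    ],
       [ 0.353 ,  0.9356,  0.0001],
       [-0.    ,  0.0001, -1.    ]]), 'contact_force': array([ 0.2027,  0.0043, -0.2398]), 'ft_torque': array([0.0373, 0.0071, 0.0019]), 'gripper_width': 0.9991134404260729}
```

View pics/top0.png

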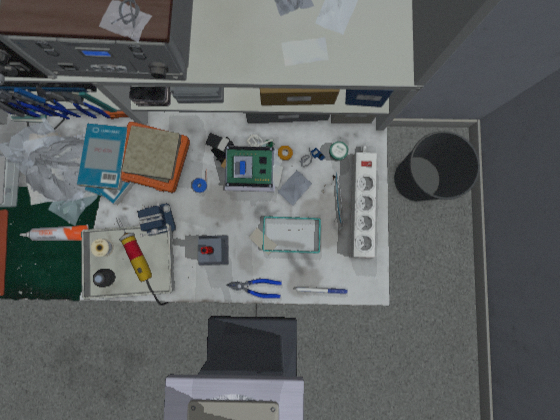

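View pics/side0.png

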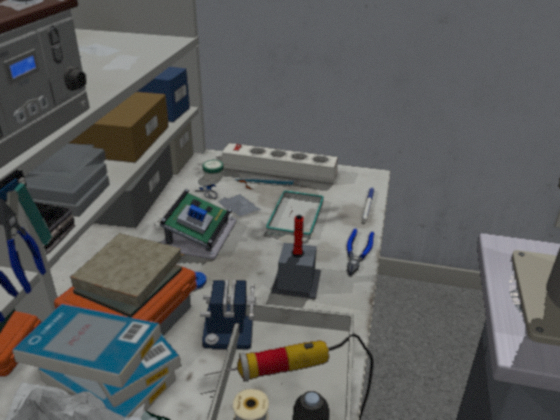

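```bash
python3 - <<'E'
import cv2,numpy as np
t=cv2.imread('pics/top0.png');s=cv2.imread('pics/side0.png')
a=cv2.resize(t[130:280,180:340],None,fx=5,fy=4*1.0,interpolation=cv2.INTER_CUBIC)
cv2.imwrite('pics/t1.png',cv2.resize(t[135:275,190:335],(145*5,140*4+20),interpolation=cv2.INTER_CUBIC)) if 0 else None
cv2.imwrite('pics/t1.png',cv2.resize(t[140:270,190:330],None,fx=4.6,fy=4.6,interpolation=cv2.INTER_CUBIC))
cv2.imwrite('pics/s1.png',cv2.resize(s[180:300,150:340],None,fx=4.2,fy=4.2,interpolation=cv2.INTER_CUBIC))
E
```

```text
(no output)
```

View pics/t1.png

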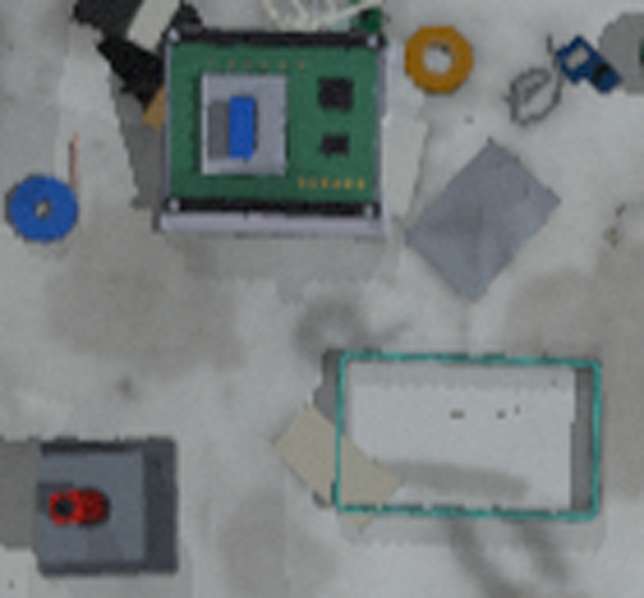

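View pics/s1.png

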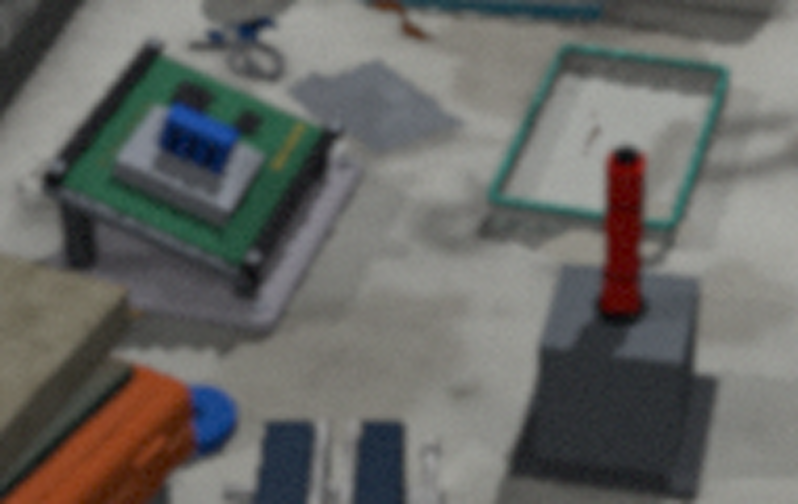

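```bash
cat > fit.py <<'E'
from h import *
from scipy.optimize import least_squares
from scipy.spatial.transform import Rotation as Rn
tp=lambda x,y:('top',190+x/4.6,140+y/4.6)
sd=lambda x,y:('side',150+x/4.2,180+y/4.2)
def RB(yaw): return (Rn.from_euler('z',yaw)*Rn.from_euler('y',-0.35)).as_matrix()
def fit(obs,x0,pose,sig=1.):
    def f(p):
        R,t=pose(p);r=[]
        for P,(n,u,v) in obs:
            a=px(n,R@np.array(P)+t);r+=[a[0]-u,a[1]-v]
        return r
    s=least_squares(f,x0,loss='soft_l1');print(s.x,np.round(f(s.x),1));return s.x
if __name__=='__main__':
    np.set_printoptions(precision=4,suppress=True)
    c=.014
    B=[]
    for (P,o) in [((25,21,9),tp(203,73)),((25,-21,9),tp(288,76)),((-25,-21,9),tp(285,175)),((-25,21,9),tp(201,171)),
      ((15,6,27),tp(231,97)),((15,-6,27),tp(256,97)),((-15,-6,27),tp(256,158)),((-15,6,27),tp(229,158)),
      ((15,6,27),sd(163,113)),((-15,6,27),sd(222,148)),((15,-6,27),sd(181,102)),((-15,-6,27),sd(240,132)),
      ((25,21,9),sd(117,158)),((-25,21,9),sd(217,207)),((-25,-21,9),sd(263,155)),((25,-21,9),sd(168,105))]:
        B.append((np.array(P)/1000+[0,c,0],o))
    for (P,o) in [((43,52,2),sd(57,178)),((-43,52,2),sd(246,270)),((-43,-52,2),sd(340,138)),((43,-52,2),sd(152,50)),
       ((43,52,2),tp(168,36)),((43,-52,2),tp(380,40)),((-43,52,2),tp(163,212)),((-43,-52,2),tp(380,216))]:
        B.append((np.array(P)/1000,o))
    fit(B,[.64,-.02,0,.04],lambda p:(RB(p[2]),np.array([p[0],p[1],p[3]])))
    pl=lambda p:(Rn.from_euler('z',p[2]).as_matrix(),np.array([p[0],p[1],0]))
    T=[]
    for sx,sy,o in [(1,1,tp(338,353)),(1,-1,tp(602,362)),(-1,-1,tp(597,520)),(-1,1,tp(334,512)),
      (1,1,sd(490,203)),(1,-1,sd(0,0)),(1,1,None)]:
        if o and o!=sd(0,0) and o[0]=='top': T.append((np.array([sx*.0415,sy*.068,.014]),o))
    for sx,sy,o in [(1,-1,sd(567,45)),(-1,-1,sd(730,67)),(-1,1,sd(680,229)),(1,1,sd(490,202))]: T.append((np.array([sx*.0415,sy*.068,.014]),o))
    fit(T,[.48,-.128,0],pl)
    S=[]
    for sx,sy,o in [(1,1,sd(542,345)),(-1,1,sd(690,360)),(-1,-1,sd(698,278)),(1,-1,sd(562,268)),
       (1,1,tp(38,450)),(1,-1,tp(143,452)),(-1,-1,tp(145,562)),(-1,1,tp(38,566))]:S.append((np.array([sx*.026,sy*.026,.056]),o))
    fit(S,[.44,.059,0],pl)
    # probe top
    P=[((0,0,.119+.002),sd(627,152))]; 
    print([ray('side',*sd(627,155)[1:],.121), ray('side',*sd(622,312)[1:],.060),ray('top',*tp(60,507)[1:],.121),ray('top',*tp(102,507)[1:],.060)])
E
python3 fit.py
```

```text
[ 0.637  -0.0256 -0.0249  0.0402] [ 0.3  0.3  0.1  0.4  0.2  0.4  0.4  0.5 -0.2  0.6 -0.3  0.9 -0.6  0.7
  0.   0.5 -0.4  0.8  1.7  0.1 -1.9 -0.2 -0.   0.2 -0.9  0.1  2.1  1.2
  0.1  0.3 -3.2  0.  -1.5 -0.7  0.2 -0.6 -1.6 -1.7  0.5 -0.8  1.  -0.1
  0.   0.9  1.7 -1.7 -1.4 -0.7]
[ 0.4802 -0.1271 -0.0063] [-0.1  0.6 -0.  -0.   0.7  1.  -0.2  1.3 -1.9 -0.2  0.5 -0.  -0.4  0.2
 -1.1 -0.2]
[0.4408 0.0571 0.0761] [-0.5  0.9 -1.1  1.   0.3 -0.  -0.2 -1.  -0.2  2.2  0.1  0.4  0.6 -0.2
  0.6  0.3]
[array([0.4419, 0.0517, 0.121 ]), array([0.4398, 0.062 , 0.06  ]), array([0.4426, 0.0605, 0.121 ]), array([0.4426, 0.0517, 0.06  ])]
```

```bash
cat > plan.py <<'E'
from h import *
import json,math
from scipy.spatial.transform import Rotation as Rn
np.set_printoptions(precision=4,suppress=True)
BP=np.array([.637,-.0256,.0402]);YAW=-.025
RBd=(Rn.from_euler('z',YAW)*Rn.from_euler('y',-0.35)).as_matrix()
PAD=BP+RBd@[0,.014,0]
F=np.diag([-1.,1,-1])          # tool from object frame: x->-x, z->-z
def plan(R,p,op,vmm=35,vdeg=6):
    s=read_state();R0=np.array(s['tool_rot']);p0=np.array(s['ee_pos']);R=np.array(R);p=np.array(p)
    w=Rn.from_matrix(R0.T@R).as_rotvec()
    N=max(1,math.ceil(max(np.linalg.norm(p-p0)*1000/vmm,np.degrees(np.linalg.norm(w))/vdeg)))
    rows=[]
    for i in range(N):
        Ri=R0@Rn.from_rotvec(w*i/N).as_matrix();d=Ri.T@(p-p0)/N*1000
        rows.append([round(float(x),2) for x in np.degrees(w)/N]+[round(float(x),1) for x in d]+[op])
    print(N,'dist',(p-p0)*1000,'rot',np.degrees(w))
    for k in range(0,N,10): print(json.dumps(rows[k:k+10]))
E
python3 - <<'E'
from plan import *
print(PAD)
plan(RBd@F,PAD+RBd@[0,0,.110],-.05)
E
```

```text
[ 0.6373 -0.0116  0.0402]
21 dist [ 378.9804 -595.4287 -112.8273] rot [ -3.3632 -19.8619 -19.0437]
[[-0.16, -0.95, -0.91, -26.9, -20.2, 5.4, -0.05], [-0.16, -0.95, -0.91, -26.5, -20.6, 5.8, -0.05], [-0.16, -0.95, -0.91, -26.1, -21.0, 6.1, -0.05], [-0.16, -0.95, -0.91, -25.6, -21.5, 6.5, -0.05], [-0.16, -0.95, -0.91, -25.2, -21.9, 6.9, -0.05], [-0.16, -0.95, -0.91, -24.7, -22.3, 7.2, -0.05], [-0.16, -0.95, -0.91, -24.2, -22.7, 7.5, -0.05], [-0.16, -0.95, -0.91, -23.7, -23.1, 7.9, -0.05], [-0.16, -0.95, -0.91, -23.2, -23.5, 8.2, -0.05], [-0.16, -0.95, -0.91, -22.7, -23.9, 8.5, -0.05]]
[[-0.16, -0.95, -0.91, -22.2, -24.3, 8.8, -0.05], [-0.16, -0.95, -0.91, -21.7, -24.6, 9.1, -0.05], [-0.16, -0.95, -0.91, -21.1, -25.0, 9.4, -0.05], [-0.16, -0.95, -0.91, -20.6, -25.4, 9.7, -0.05], [-0.16, -0.95, -0.91, -20.0, -25.7, 9.9, -0.05], [-0.16, -0.95, -0.91, -19.4, -26.0, 10.2, -0.05], [-0.16, -0.95, -0.91, -18.8, -26.4, 10.4, -0.05], [-0.16, -0.95, -0.91, -18.2, -26.7, 10.7, -0.05], [-0.16, -0.95, -0.91, -17.6, -27.0, 10.9, -0.05], [-0.16, -0.95, -0.91, -17.0, -27.3, 11.1, -0.05]]
[[-0.16, -0.95, -0.91, -16.4, -27.6, 11.3, -0.05]]
```

Request:
{"method": "play_rows", "body": {
  "series": [
    [-0.2, -0.95, -0.9, -27, -20, 0, -0.05],
    [-0.2, -0.95, -0.9, -26.5, -20.5, 0.4, -0.05],
    [-0.2, -0.95, -0.9, -26, -21, 0.8, -0.05],
    [-0.2, -0.95, -0.9, -25.5, -21.5, 1.2, -0.05],
    [-0.2, -0.95, -0.9, -25, -22, 1.6, -0.05],
    [-0.2, -0.95, -0.9, -25, -22, 2, -0.05],
    [-0.2, -0.95, -0.9, -24, -23, 2.4, -0.05],
    [-0.2, -0.95, -0.9, -24, -23, 2.8, -0.05],
    [-0.2, -0.95, -0.9, -23, -23.5, 3.2, -0.05],
    [-0.2, -0.95, -0.9, -23, -24, 3.6, -0.05]
  ]
}}

```text
time_s: 1.63
ee_pos: [0.4043, 0.2979, 0.2544]
tool_rot: [[-0.967, 0.181, 0.179], [0.183, 0.983, -0.006], [-0.177, 0.027, -0.984]]
contact_force: [-0.6, -0.7, -0.5]
gripper_width: 0.473
```

```bash
python3 - <<'E'
from plan import *
plan(RBd@F,PAD+RBd@[0,0,.110],-.05)
E
```

```text
11 dist [ 195.3849 -308.5603 -110.8901] rot [-0.8474 -9.7342 -9.1057]
[[-0.08, -0.88, -0.83, -20.5, -24.6, 13.3, -0.05], [-0.08, -0.88, -0.83, -20.0, -24.9, 13.5, -0.05], [-0.08, -0.88, -0.83, -19.4, -25.2, 13.8, -0.05], [-0.08, -0.88, -0.83, -18.8, -25.5, 14.1, -0.05], [-0.08, -0.88, -0.83, -18.2, -25.8, 14.3, -0.05], [-0.08, -0.88, -0.83, -17.6, -26.1, 14.6, -0.05], [-0.08, -0.88, -0.83, -17.0, -26.4, 14.8, -0.05], [-0.08, -0.88, -0.83, -16.4, -26.6, 15.0, -0.05], [-0.08, -0.88, -0.83, -15.8, -26.9, 15.2, -0.05], [-0.08, -0.88, -0.83, -15.2, -27.1, 15.4, -0.05]]
[[-0.08, -0.88, -0.83, -14.5, -27.4, 15.6, -0.05]]
```

Tracking is good. Continue.

Request:
{"method": "play_rows", "body": {
  "series": [
    [-0.1, -0.9, -0.8, -20.5, -24.5, 13, -0.05],
    [-0.1, -0.9, -0.8, -20, -25, 13.5, -0.05],
    [-0.1, -0.9, -0.8, -19.5, -25, 14, -0.05],
    [-0.1, -0.9, -0.8, -19, -25.5, 14, -0.05],
    [-0.1, -0.9, -0.8, -18, -26, 14.5, -0.05],
    [-0.1, -0.9, -0.8, -17.5, -26, 14.5, -0.05],
    [-0.1, -0.9, -0.8, -17, -26.5, 15, -0.05],
    [-0.1, -0.9, -0.8, -16.5, -26.5, 15, -0.05],
    [0, -0.9, -0.8, -16, -27, 15, -0.05],
    [0, -0.9, -0.8, -15, -27, 15.5, -0.05]
  ]
}}

```text
time_s: 2.47
ee_pos: [0.5929, 0.0039, 0.1587]
tool_rot: [[-0.935, 0.036, 0.353], [0.037, 0.999, -0.006], [-0.353, 0.007, -0.936]]
contact_force: [-0.4, 0.8, -0.1]
gripper_width: 0.469
```

```bash
python3 - <<'E'
from plan import *
plan(RBd@F,PAD+RBd@[0,0,.085],-.05,20)
snap('top','t2.png');snap('side','s2.png')
t=cv2.imread('pics/top0.png')
E
```

```text
3 dist [ 15.3033 -14.8007 -38.6378] rot [ 0.1788  0.5984 -0.751 ]
[[0.06, 0.2, -0.25, -0.4, -4.8, 13.9, -0.05], [0.06, 0.2, -0.25, -0.4, -4.8, 13.9, -0.05], [0.06, 0.2, -0.25, -0.5, -4.8, 13.9, -0.05]]
```

View pics/s2.png

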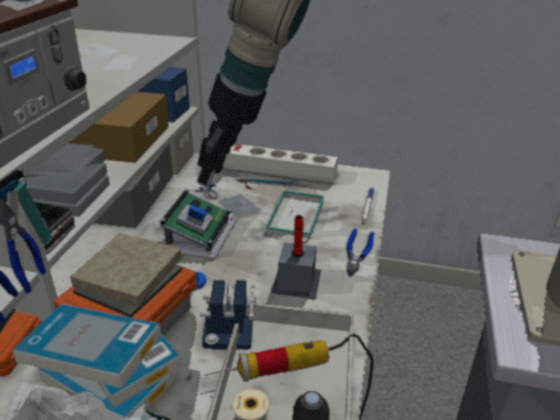

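Request:
{"method": "play_rows", "body": {
  "series": [
    [0, 0.2, -0.25, -0.4, -4.8, 14, -0.05],
    [0, 0.2, -0.25, -0.4, -4.8, 14, -0.05],
    [0, 0.2, -0.25, -0.5, -4.8, 14, -0.05],
    [0, 0, 0, 0, 0, 0, -0.05],
    [0, 0, 0, 0, 0, 0, -0.05]
  ]
}}

```text
time_s: 2.98
ee_pos: [0.6093, -0.014, 0.117]
tool_rot: [[-0.94, 0.031, 0.34], [0.03, 1.0, -0.007], [-0.34, 0.004, -0.941]]
contact_force: [0.6, 0.4, 0.1]
gripper_width: 0.479
```

```bash
python3 - <<'E'
from plan import *
plan(RBd@F,PAD+RBd@[0,0,.037],-.05,12)
snap('top','t3.png');s=snap('side','s3.png')
cv2.imwrite('pics/s3z.png',cv2.resize(s[130:270,140:260,::-1],None,fx=4.2,fy=4.2,interpolation=cv2.INTER_CUBIC))
E
```

```text
4 dist [ 15.3651   2.6856 -42.0875] rot [ 0.0849 -0.1905 -0.3817]
[[0.02, -0.05, -0.1, -0.0, 0.8, 11.2, -0.05], [0.02, -0.05, -0.1, -0.0, 0.8, 11.2, -0.05], [0.02, -0.05, -0.1, 0.0, 0.8, 11.2, -0.05], [0.02, -0.05, -0.1, 0.0, 0.8, 11.2, -0.05]]
```

View pics/s3z.png

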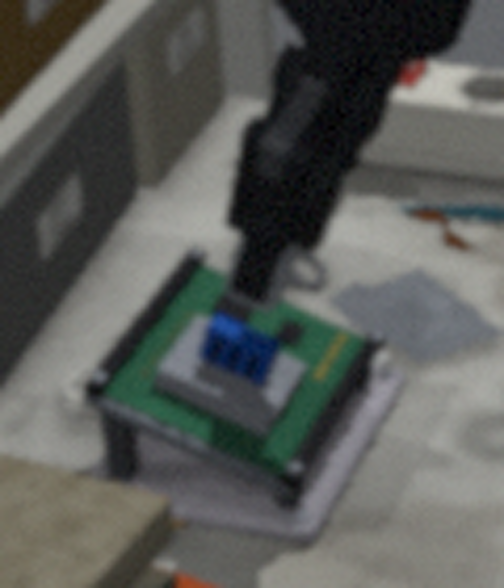

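```bash
python3 - <<'E'
from plan import *
s=read_state();R=s['tool_rot'];p=s['ee_pos']
for q in [(0,0,0),(0,.02,.02),(0,.032,.02),(.011,.02,.02),(-.011,.02,.02),(0,-.02,.02)]:
    for n in ['side','top']:
        u,v=px(n,p+R@np.array(q)); print(q,n,u,v,'crop',(u-140)*4.2,(v-130)*4.2)
print([px('side',PAD+RBd@np.array(q)) for q in [(0,0,.027),(0,0,.009)]])
t=cv2.imread('pics/t3.png');cv2.imwrite('pics/t3z.png',cv2.resize(t[110:210,190:330],None,fx=5,fy=5,interpolation=cv2.INTER_CUBIC))
E
```

```text
(0, 0, 0) side 207.02430514737569 183.6910215208825 crop 281.5020816189779 225.50229038770647
(0, 0, 0) top 241.29741115538337 172.0677997340636 crop 425.44912685261016 176.6847588830672
(0, 0.02, 0.02) side 199.27988403112033 198.99224582047984 crop 248.9755129307054 289.76743244601533
(0, 0.02, 0.02) top 233.06314362583055 170.29116513372477 crop 390.8652032284883 169.22289356164407
(0, 0.032, 0.02) side 196.44771198008942 202.69611694014566 crop 237.0803903163756 305.3236911486118
(0, 0.032, 0.02) top 227.56590425638197 170.02793216302078 crop 367.77679787680427 168.11731508468728
(0.011, 0.02, 0.02) side 205.3649033063372 201.87070367278298 crop 274.53259388661627 301.8569554256885
(0.011, 0.02, 0.02) top 232.9600338366305 175.29059970472116 crop 390.43214211384804 190.22051875982888
(-0.011, 0.02, 0.02) side 193.19834980511482 196.11543653604713 crop 223.43306918148224 277.68483345139794
(-0.011, 0.02, 0.02) top 233.1668886499785 165.2609302324782 crop 391.30093232990964 148.0959069764084
(0, -0.02, 0.02) side 208.27707269545945 187.2258606392197 crop 286.7637053209297 240.34861468472272
(0, -0.02, 0.02) top 251.3942406298268 171.16894192246042 crop 467.85581064527264 172.90955607433378
[(np.float64(197.82583985559856), np.float64(209.66657585637898)), (np.float64(195.15003413525986), np.float64(217.47122743599363))]
```

View pics/t3z.png

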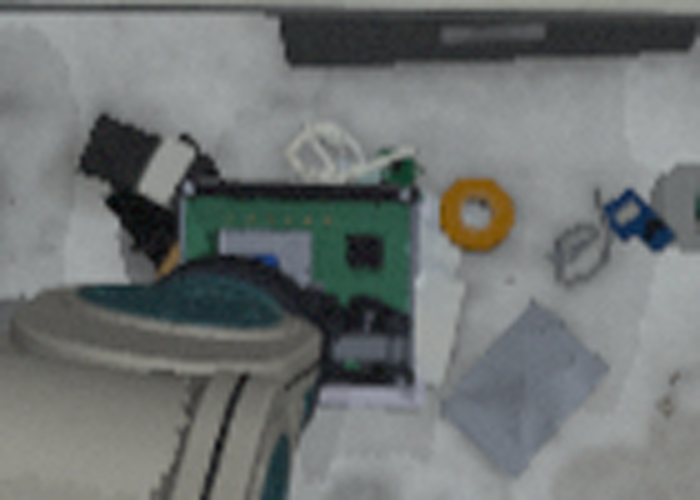

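Request:
{"method": "play_rows", "body": {
  "series": [
    [0, 0, -0.1, 0, 0.8, 12, -0.05],
    [0, 0, -0.1, 0, 0.8, 12, -0.05],
    [0, 0, -0.1, 0, 0.8, 12, -0.05],
    [0, 0, -0.1, 0, 0.5, 6, -0.05],
    [0, 0, 0, 0, 0, 0, -0.05]
  ]
}}

```text
time_s: 3.5
ee_pos: [0.6261, -0.0087, 0.0778]
tool_rot: [[-0.938, 0.02, 0.346], [0.019, 1.0, -0.006], [-0.346, 0.001, -0.938]]
contact_force: [-0.2, 0.1, -0.5]
gripper_width: 0.478
```

```bash
python3 - <<'E'
from plan import *
plan(RBd@F,PAD+RBd@[0,0,.037],-.05,12)
s=snap('side','s4.png')
cv2.imwrite('pics/s4z.png',cv2.resize(s[150:270,140:260,::-1],None,fx=4.8,fy=4.8,interpolation=cv2.INTER_CUBIC))
E
```

```text
1 dist [-1.4551 -2.575  -2.8199] rot [0.142  0.1639 0.2525]
[[0.14, 0.16, 0.25, 2.3, -2.6, 2.2, -0.05]]
```

View pics/s4z.png

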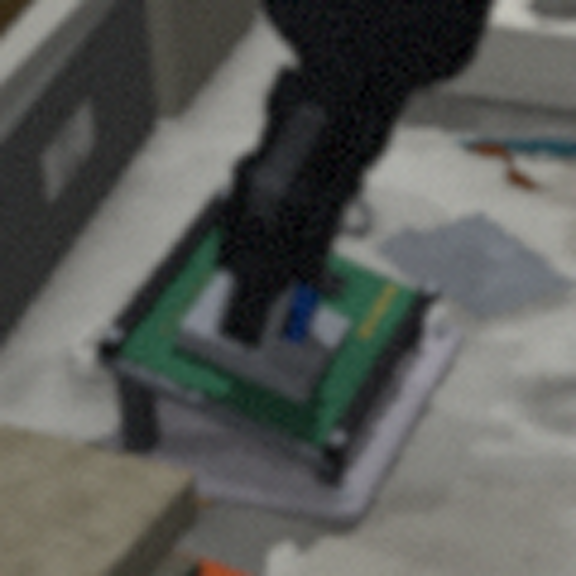

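Request:
{"method": "play_rows", "body": {
  "series": [
    [0.1, 0.2, 0.25, 2.3, -2.6, 2.5, -0.05],
    [0, 0, 0, 0, 0, 0, -0.05],
    [0, 0, 0, 0, 0, 0, -1],
    [0, 0, 0, 0, 0, 0, -1],
    [0, 0, 0, 0, 0, 0, -1],
    [0, 0, 0, 0, 0, 0, -1],
    [0, 0, 0, 0, 0, 0, -1],
    [0, 0, 0, 0, 0, 0, -1]
  ],
  "grip_force": 35
}}

```text
time_s: 4.22
ee_pos: [0.6251, -0.0117, 0.0766]
tool_rot: [[-0.939, 0.025, 0.344], [0.024, 1.0, -0.008], [-0.344, 0.0, -0.939]]
contact_force: [-1.1, -1.2, -0.9]
gripper_width: 0.132
```

```bash
python3 - <<'E'
from plan import *
plan(RBd@F,PAD+RBd@[0,0,.037],-.05,12)
s=read_state();print(s['gripper_width'],s['contact_force'])
s=snap('side','s5.png')
cv2.imwrite('pics/s5z.png',cv2.resize(s[150:270,140:260,::-1],None,fx=4.8,fy=4.8,interpolation=cv2.INTER_CUBIC))
E
```

```text
1 dist [-0.4569  0.4103 -1.5979] rot [ 0.0114  0.0829 -0.0292]
[[0.01, 0.08, -0.03, 1.0, 0.4, 1.3, -0.05]]
0.13171332465123872 [-1.1381 -1.1755 -0.9302]
```

View pics/s5z.png

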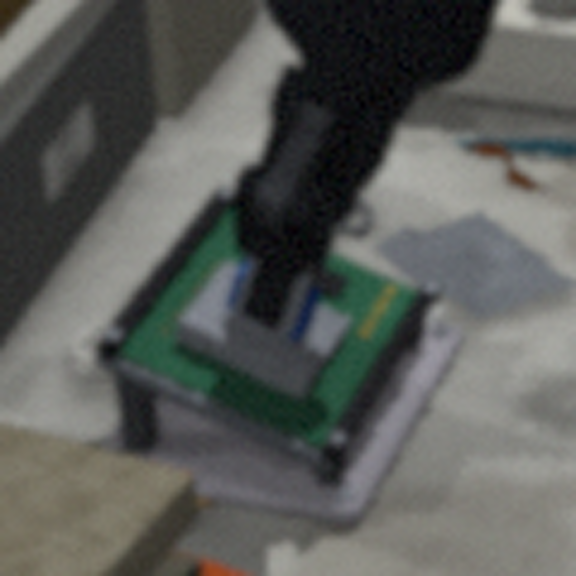

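Request:
{"method": "play_rows", "body": {
  "series": [
    [0, 0, 0, 0, 0, -6, -1],
    [0, 0, 0, 0, 0, -10, -1],
    [0, 0, 0, 0, 0, -15, -1],
    [0, 0, 0, 0, 0, -20, -1],
    [0, 0, 0, 0, 0, -20, -1],
    [0, 0, 0, 0, 0, -20, -1],
    [0, 0, 0, 0, 0, -10, -1]
  ]
}}

```text
time_s: 4.85
ee_pos: [0.5858, -0.0104, 0.1751]
tool_rot: [[-0.941, 0.025, 0.338], [0.024, 1.0, -0.008], [-0.338, 0.001, -0.941]]
contact_force: [0.7, -0.1, -0.3]
gripper_width: 0.13
```

```bash
python3 - <<'E'
from plan import *
Rt=Rn.from_euler('z',-.006).as_matrix()
plan(Rt@F,np.array([.4802,-.1271,.120]),-1,25,4)
s=read_state();print(s['gripper_width'],s['contact_force'])
s=snap('side','s6.png');snap('top','t6.png')
cv2.imwrite('pics/s6z.png',cv2.resize(s[130:270,140:280,::-1],None,fx=4,fy=4,interpolation=cv2.INTER_CUBIC))
E
```

```text
7 dist [-105.5526 -116.6871  -55.0568] rot [-0.1325 19.77   -1.1034]
[[-0.02, 2.82, -0.16, 16.4, -17.1, 2.4, -1], [-0.02, 2.82, -0.16, 16.4, -17.0, 3.2, -1], [-0.02, 2.82, -0.16, 16.2, -17.0, 4.0, -1], [-0.02, 2.82, -0.16, 16.0, -16.9, 4.8, -1], [-0.02, 2.82, -0.16, 15.8, -16.9, 5.6, -1], [-0.02, 2.82, -0.16, 15.6, -16.8, 6.4, -1], [-0.02, 2.82, -0.16, 15.3, -16.8, 7.1, -1]]
0.12998876809068427 [ 0.6525 -0.1007 -0.3237]
```

View pics/s6z.png

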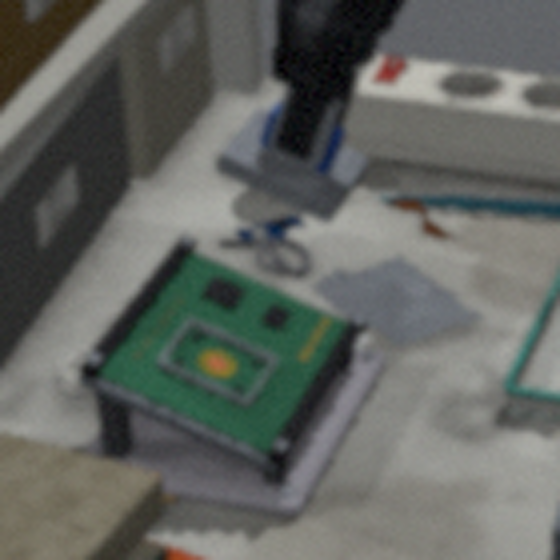

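Request:
{"method": "play_rows", "body": {
  "series": [
    [0, 2.8, -0.15, 16.5, -17, 2.5, -1],
    [0, 2.8, -0.15, 16.5, -17, 3, -1],
    [0, 2.8, -0.15, 16, -17, 4, -1],
    [0, 2.8, -0.15, 16, -17, 5, -1],
    [0, 2.8, -0.15, 16, -17, 5.5, -1],
    [0, 2.8, -0.15, 15.5, -17, 6.5, -1],
    [0, 2.8, -0.15, 15.5, -17, 7, -1],
    [0, 0, 0, 0, 0, 0, -1]
  ]
}}

```text
time_s: 5.62
ee_pos: [0.4756, -0.1306, 0.1139]
tool_rot: [[-1.0, 0.002, -0.012], [0.002, 1.0, 0.001], [0.012, 0.001, -1.0]]
contact_force: [0.7, 0.0, -0.8]
gripper_width: 0.128
```

```bash
python3 - <<'E'
from plan import *
Rt=Rn.from_euler('z',-.006).as_matrix()
plan(Rt@F,np.array([.4802,-.1271,.060]),-1,15,4)
print(px('side',PAD),px('top',PAD))
s=snap('side','s7.png');t=snap('top','t7.png')
print(ray('side',194.5,220.5,.0402))
cv2.imwrite('pics/s7z.png',cv2.resize(s[130:270,200:340,::-1],None,fx=4,fy=4,interpolation=cv2.INTER_CUBIC))
cv2.imwrite('pics/t7z.png',cv2.resize(t[130:270,210:350,::-1],None,fx=4,fy=4,interpolation=cv2.INTER_CUBIC))
for n in ['top','side']:
    print([(w(n,d['at']),round(d['confidence'],2)) for d in landmark_of('pad',n)][:2])
E
```

```text
4 dist [  4.6416   3.508  -53.9311] rot [ 0.0278 -0.7144  0.2482]
[[0.01, -0.18, 0.06, -1.3, 0.9, 13.5, -1], [0.01, -0.18, 0.06, -1.3, 0.9, 13.5, -1], [0.01, -0.18, 0.06, -1.2, 0.9, 13.5, -1], [0.01, -0.18, 0.06, -1.2, 0.9, 13.5, -1]]
(np.float64(193.8347377045942), np.float64(221.30761596271986)) (np.float64(243.70302868170535), np.float64(166.82432840845877))
[ 0.6371 -0.0142  0.0402]
[(array([ 0.6357, -0.0086,  0.0389]), 0.78)]
[(array([ 0.637 , -0.0126,  0.039 ]), 0.65), (array([ 0.5727, -0.2391,  0.0001]), 0.21)]
```

View pics/s7z.png

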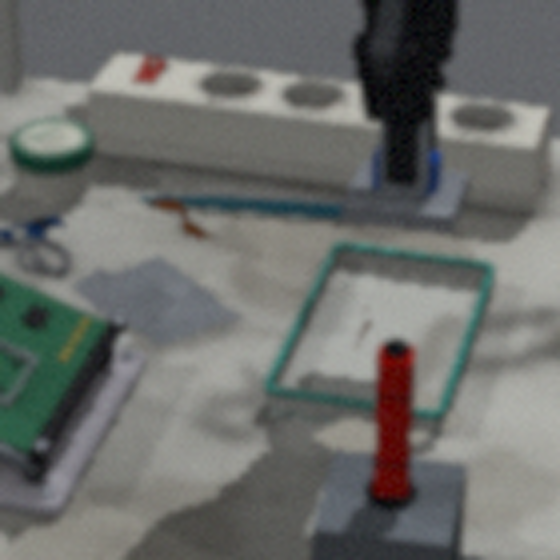

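View pics/t7z.png

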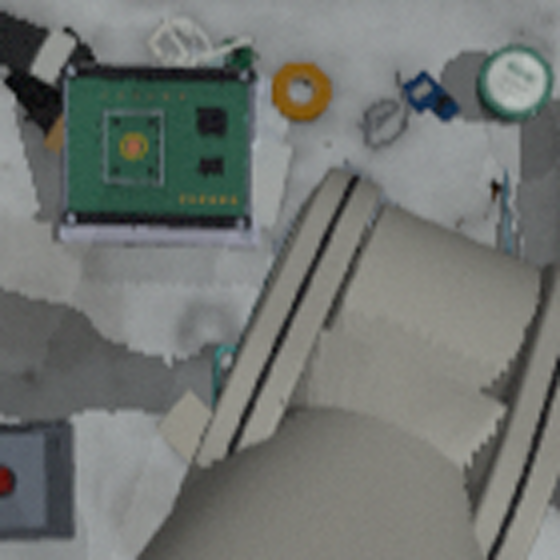

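Request:
{"method": "play_rows", "body": {
  "series": [
    [0, -0.2, 0, -1.3, 0.9, 13, -1],
    [0, -0.2, 0, -1.3, 0.9, 13, -1],
    [0, -0.2, 0, -1.2, 0.9, 13, -1],
    [0, -0.2, 0, -1.2, 0.9, 10, -1],
    [0, 0, 0, 0, 0, 0, -1],
    [0, 0, 0, 0, 0, 0, -1]
  ]
}}

```text
time_s: 6.32
ee_pos: [0.489, -0.1207, 0.0695]
tool_rot: [[-1.0, -0.009, 0.023], [-0.009, 1.0, -0.002], [-0.023, -0.002, -1.0]]
contact_force: [0.9, -0.6, -0.8]
gripper_width: 0.126
```

```bash
python3 - <<'E'
from plan import *
Rt=Rn.from_euler('z',-.006).as_matrix()
plan(Rt@F,np.array([.4802,-.1271,.042]),-1,5,4)
s=snap('side','s8.png')
cv2.imwrite('pics/s8z.png',cv2.resize(s[130:270,200:340,::-1],None,fx=4,fy=4,interpolation=cv2.INTER_CUBIC))
E
```

```text
6 dist [ -8.8142  -6.3687 -27.5335] rot [-0.0957  1.2986  0.873 ]
[[-0.02, 0.22, 0.15, 1.6, -1.0, 4.6, -1], [-0.02, 0.22, 0.15, 1.6, -1.0, 4.6, -1], [-0.02, 0.22, 0.15, 1.5, -1.0, 4.6, -1], [-0.02, 0.22, 0.15, 1.5, -1.1, 4.6, -1], [-0.02, 0.22, 0.15, 1.5, -1.1, 4.6, -1], [-0.02, 0.22, 0.15, 1.5, -1.1, 4.6, -1]]
```

View pics/s8z.png

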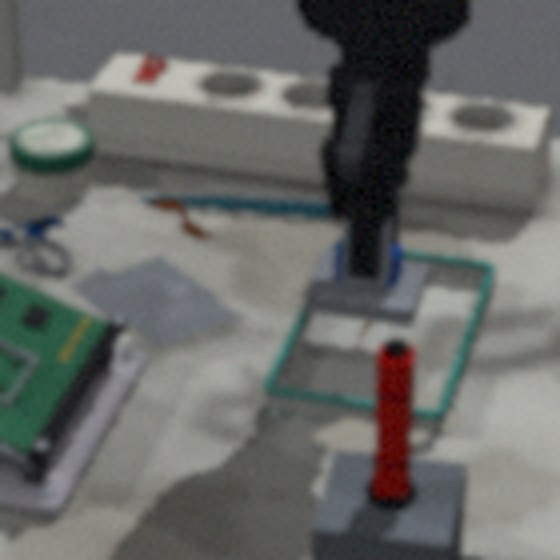

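Request:
{"method": "play_rows", "body": {
  "series": [
    [0, 0.3, 0.2, 2.2, -1.6, 4, -1],
    [0, 0.3, 0.2, 2, -1.5, 4, -1],
    [0, 0.3, 0.1, 1.5, -1, 4, -1],
    [0, 0, 0, 0.5, 0, 3, -1],
    [0, 0, 0, 0, 0, 0, -1],
    [0, 0, 0, 0, 0, 0, -1]
  ]
}}

```text
time_s: 6.87
ee_pos: [0.4848, -0.1257, 0.056]
tool_rot: [[-1.0, -0.0, 0.011], [-0.001, 1.0, -0.004], [-0.011, -0.004, -1.0]]
contact_force: [-0.5, -0.8, -0.7]
gripper_width: 0.13
```

```bash
python3 - <<'E'
from plan import *
Rt=Rn.from_euler('z',-.006).as_matrix()
plan(Rt@F,np.array([.4802,-.1271,.042]),-1,5,4)
s=snap('side','s9.png')
cv2.imwrite('pics/s9z.png',cv2.resize(s[130:270,200:340,::-1],None,fx=4,fy=4,interpolation=cv2.INTER_CUBIC))
E
```

```text
3 dist [ -4.6174  -1.4287 -14.0446] rot [-0.2129  0.6148  0.3714]
[[-0.07, 0.2, 0.12, 1.6, -0.5, 4.7, -1], [-0.07, 0.2, 0.12, 1.6, -0.5, 4.7, -1], [-0.07, 0.2, 0.12, 1.6, -0.5, 4.7, -1]]
```

View pics/s9z.png

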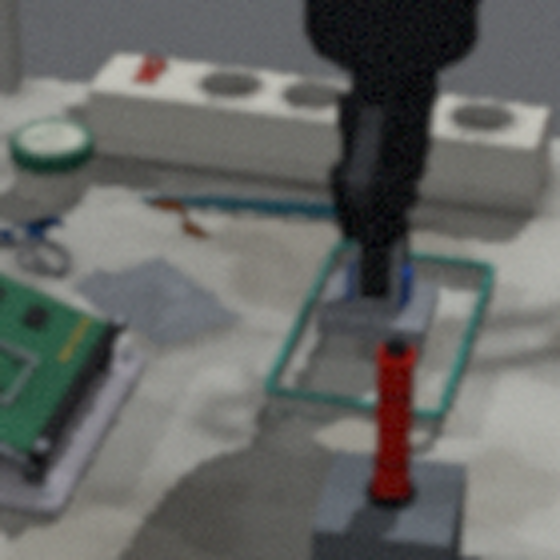

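Request:
{"method": "play_rows", "body": {
  "series": [
    [-0.1, 0.2, 0.1, 1.8, -0.5, 4, -1],
    [-0.1, 0.2, 0.1, 1.6, -0.5, 4, -1],
    [0, 0.2, 0.1, 1.6, -0.5, 3, -1],
    [0, 0, 0, 0, 0, 2, -1],
    [0, 0, 0, 0, 0, 0, -1],
    [0, 0, 0, 0, 0, 0, -1]
  ]
}}

```text
time_s: 7.42
ee_pos: [0.4792, -0.1275, 0.0416]
tool_rot: [[-1.0, 0.006, -0.001], [0.006, 1.0, 0.0], [0.001, 0.0, -1.0]]
contact_force: [-0.4, 0.2, -0.9]
gripper_width: 0.128
```

```bash
python3 - <<'E'
from plan import *
Rt=Rn.from_euler('z',-.006).as_matrix()
plan(Rt@F,np.array([.4802,-.1271,.042]),-1,5,4)
print(read_state()['contact_force'])
E
```

```text
1 dist [0.9581 0.4371 0.4247] rot [ 0.0133 -0.0616  0.0135]
[[0.01, -0.06, 0.01, -1.0, 0.4, -0.4, -1]]
[-0.3921  0.1725 -0.8958]
```

Nearly on the floor; ease down until contact shows.

Request:
{"method": "play_rows", "body": {
  "series": [
    [0, 0, 0, 0, 0, 1, -1],
    [0, 0, 0, 0, 0, 0, -1],
    [0, 0, 0, 0, 0, 1, -1],
    [0, 0, 0, 0, 0, 0, -1]
  ]
}}

```text
time_s: 7.75
ee_pos: [0.48, -0.1277, 0.0413]
tool_rot: [[-1.0, 0.006, -0.0], [0.006, 1.0, -0.0], [-0.0, -0.0, -1.0]]
contact_force: [-0.7, 0.4, -0.2]
gripper_width: 0.126
```

```bash
python3 - <<'E'
from plan import *
s=snap('side','s10.png')
cv2.imwrite('pics/s10z.png',cv2.resize(s[150:250,240:340,::-1],None,fx=5.5,fy=5.5,interpolation=cv2.INTER_CUBIC))
E
```

```text
(no output)
```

View pics/s10z.png

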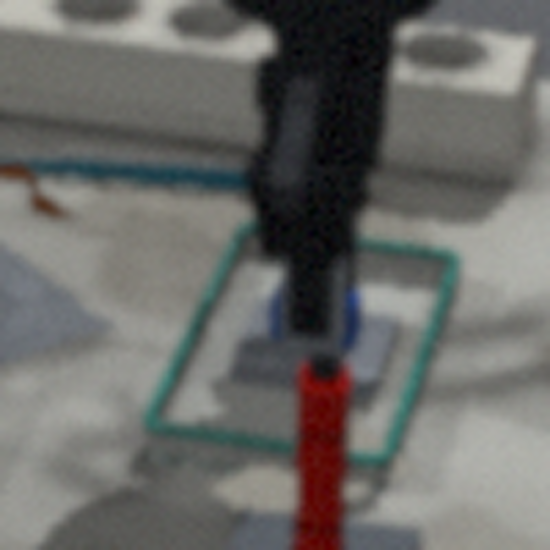

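Request:
{"method": "play_rows", "body": {
  "series": [
    [0, 0, 0, 0, 0, 2, -1],
    [0, 0, 0, 0, 0, 1, -1],
    [0, 0, 0, 0, 0, 0, -1]
  ]
}}

```text
time_s: 8.05
ee_pos: [0.4805, -0.1279, 0.0414]
tool_rot: [[-1.0, 0.005, 0.0], [0.005, 1.0, -0.001], [-0.0, -0.001, -1.0]]
contact_force: [0.9, -0.6, -0.1]
gripper_width: 0.128
```

Request:
{"method": "play_rows", "body": {
  "series": [
    [0, 0, 0, 0, 0, 0, -0.3],
    [0, 0, 0, 0, 0, 0, -0.3],
    [0, 0, 0, 0, 0, 0, -0.3],
    [0, 0, 0, 0, 0, 0, -0.3],
    [0, 0, 0, 0, 0, -8, -0.2],
    [0, 0, 0, 0, 0, -15, -0.2],
    [0, 0, 0, 0, 0, -25, -0.2],
    [0, 0, 0, 0, 0, -30, -0.2],
    [0, 0, 0, 0, 0, -30, -0.2],
    [0, 0, 0, 0, 0, -30, -0.2]
  ]
}}

```text
time_s: 8.88
ee_pos: [0.4735, -0.125, 0.1771]
tool_rot: [[-1.0, 0.006, -0.018], [0.005, 1.0, 0.007], [0.018, 0.007, -1.0]]
contact_force: [0.1, -0.0, 0.2]
gripper_width: 0.4
```

```bash
python3 - <<'E'
from plan import *
s=snap('side','s11.png')
cv2.imwrite('pics/s11z.png',cv2.resize(s[150:290,240:340,::-1],None,fx=4.2,fy=4.2,interpolation=cv2.INTER_CUBIC))
Rp=Rn.from_euler('z',.07).as_matrix()
plan(Rp@F,np.array([.4415,.0575,.200]),-.2,30,4)
E
```

```text
7 dist [-36.2062 184.1289  16.2118] rot [ 0.1752 -0.4389 -4.3149]
[[0.03, -0.06, -0.62, 5.3, 26.3, -2.2, -0.2], [0.03, -0.06, -0.62, 5.0, 26.3, -2.2, -0.2], [0.03, -0.06, -0.62, 4.8, 26.4, -2.2, -0.2], [0.03, -0.06, -0.62, 4.5, 26.4, -2.3, -0.2], [0.03, -0.06, -0.62, 4.2, 26.5, -2.3, -0.2], [0.03, -0.06, -0.62, 3.9, 26.5, -2.3, -0.2], [0.03, -0.06, -0.62, 3.6, 26.6, -2.3, -0.2]]
```

View pics/s11z.png

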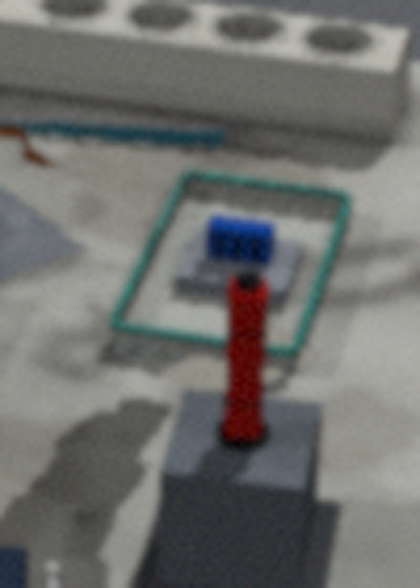

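Request:
{"method": "play_rows", "body": {
  "series": [
    [0, -0.05, -0.6, 5.3, 26, -2.2, -0.2],
    [0, -0.05, -0.6, 5, 26, -2.2, -0.2],
    [0, -0.05, -0.6, 5, 26, -2.2, -0.2],
    [0, -0.05, -0.6, 4.5, 26, -2, -0.2],
    [0, -0.05, -0.6, 4, 26, -2, -0.2],
    [0, -0.05, -0.6, 4, 26, -2, -0.2],
    [0, -0.05, -0.6, 3, 20, -2, -0.2],
    [0, 0, 0, 0, 0, 0, -0.2],
    [0, 0, 0, 0, 0, 0, -0.2]
  ]
}}

```text
time_s: 9.68
ee_pos: [0.4467, 0.0529, 0.2085]
tool_rot: [[-0.998, -0.068, 0.018], [-0.068, 0.998, -0.002], [-0.018, -0.003, -1.0]]
contact_force: [0.6, -0.1, -0.7]
gripper_width: 0.402
```

```bash
python3 - <<'E'
from plan import *
s=snap('side','s12.png')
cv2.imwrite('pics/s12z.png',cv2.resize(s[150:290,240:340,::-1],None,fx=4.2,fy=4.2,interpolation=cv2.INTER_CUBIC))
Rp=Rn.from_euler('z',.07).as_matrix()
plan(Rp@F,np.array([.4415,.058,.150]),-.2,15,4)
for t in ['probe','cap','tray']:print(t,[(w('side',d['at']),d['confidence']) for d in landmark_of(t,'side')][:2])
E
```

```text
4 dist [ -5.2561   5.3752 -58.4497] rot [-0.1703  1.0201 -0.1691]
[[-0.04, 0.26, -0.04, 1.5, 1.5, 14.6, -0.2], [-0.04, 0.26, -0.04, 1.4, 1.5, 14.6, -0.2], [-0.04, 0.26, -0.04, 1.3, 1.5, 14.6, -0.2], [-0.04, 0.26, -0.04, 1.3, 1.4, 14.6, -0.2]]
probe []
cap [(array([ 0.6406, -0.0271,  0.0432]), 0.51)]
tray [(array([ 0.4811, -0.1263, -0.0017]), 0.68)]
```

View pics/s12z.png

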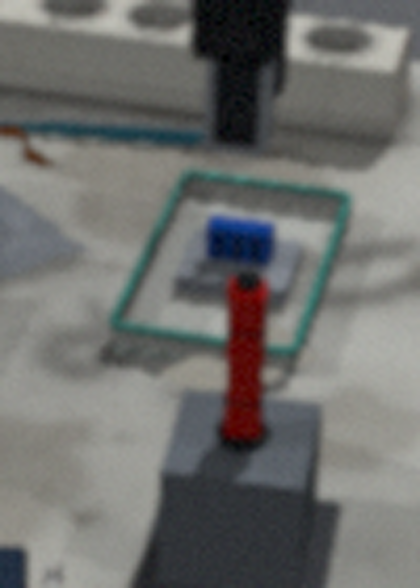

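Request:
{"method": "play_rows", "body": {
  "series": [
    [0, 0.3, 0, 1.5, 1.5, 13, -0.2],
    [0, 0.3, 0, 1.4, 1.5, 13, -0.2],
    [0, 0.3, 0, 1.3, 1.5, 13, -0.2],
    [0, 0.2, 0, 0.5, 0.6, 5, -0.2],
    [0, 0, 0, 0, 0, 0, -0.2],
    [0, 0, 0, 0, 0, 0, -0.2]
  ]
}}

```text
time_s: 10.38
ee_pos: [0.4429, 0.0521, 0.1589]
tool_rot: [[-0.998, -0.056, -0.005], [-0.056, 0.998, -0.004], [0.005, -0.004, -1.0]]
contact_force: [-0.3, -0.1, 0.3]
gripper_width: 0.4
```

```bash
python3 - <<'E'
from plan import *
s=snap('side','s13.png')
cv2.imwrite('pics/s13z.png',cv2.resize(s[150:290,240:340,::-1],None,fx=4.2,fy=4.2,interpolation=cv2.INTER_CUBIC))
Rp=Rn.from_euler('z',.07).as_matrix()
plan(Rp@F,np.array([.4415,.058,.150]),-.2,15,4)
S=read_state();R,p=S['tool_rot'],S['ee_pos']
for q in [(0,0,.025),(0,.017,.02),(0,-.017,.02)]:print(np.subtract(px('side',p+R@np.array(q)),(240,150))*4.2)
for P in [(.4415,.058,.125),(.4415,.058,.06)]:print(np.subtract(px('side',P),(240,150))*4.2)
E
```

```text
1 dist [-1.4935  5.8321 -9.0804] rot [-0.2306 -0.2824 -0.7987]
[[-0.23, -0.28, -0.8, 1.1, 5.9, 9.1, -0.2]]
[247.3417 249.7537]
[240.5503 263.8721]
[254.6169 212.2721]
[247.0211 281.2046]
[241.4836 430.8687]
```

View pics/s13z.png

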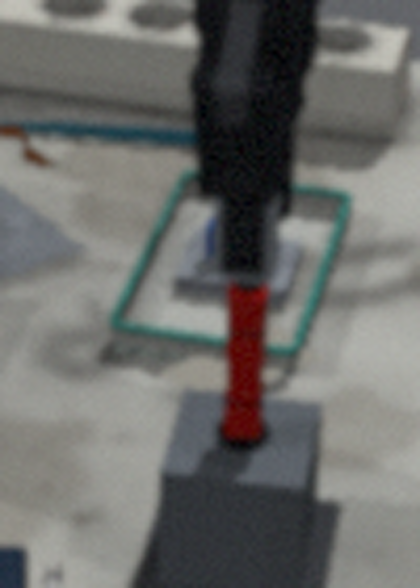

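Request:
{"method": "play_rows", "body": {
  "series": [
    [-0.2, -0.3, -0.4, 1.5, 4, 3, -0.2],
    [0, 0, -0.4, 0.8, 3, 2, -0.2],
    [0, 0, 0, 0, 1, 2, -0.2],
    [0, 0, 0, 0, 0, 0, -0.2],
    [0, 0, 0, 0, 0, 0, -0.2]
  ]
}}

```text
time_s: 10.85
ee_pos: [0.4415, 0.0606, 0.1531]
tool_rot: [[-0.997, -0.071, 0.005], [-0.071, 0.997, -0.0], [-0.005, -0.0, -1.0]]
contact_force: [0.3, -0.2, 0.5]
gripper_width: 0.401
```

```bash
python3 - <<'E'
from plan import *
Rp=Rn.from_euler('z',.07).as_matrix()
plan(Rp@F,np.array([.4407,.0585,.150]),-.2,15,4)
snap('side','s14.png')
E
```

```text
1 dist [-0.7852 -2.0574 -3.1258] rot [-0.0225  0.2676  0.0556]
[[-0.02, 0.27, 0.06, 0.9, -2.0, 3.1, -0.2]]
```

Request:
{"method": "play_rows", "body": {
  "series": [
    [0, 0.1, 0, 0.5, -1.5, 4, -0.2],
    [0, 0.1, 0, 0.2, -0.5, 10, -0.2],
    [0, 0, 0, 0, 0, 11, -0.2],
    [0, 0, 0, 0, 0, 11, -0.2],
    [0, 0, 0, 0, 0, 8, -0.2],
    [0, 0, 0, 0, 0, 4, -0.2],
    [0, 0, 0, 0, 0, 0, -0.2],
    [0, 0, 0, 0, 0, 0, -0.2]
  ]
}}

```text
time_s: 11.57
ee_pos: [0.4415, 0.0579, 0.101]
tool_rot: [[-0.997, -0.071, 0.002], [-0.071, 0.998, -0.001], [-0.002, -0.001, -1.0]]
contact_force: [0.1, -0.1, -0.3]
gripper_width: 0.405
```

```bash
python3 - <<'E'
from plan import *
s=snap('side','s15.png')
cv2.imwrite('pics/s15z.png',cv2.resize(s[150:290,240:340,::-1],None,fx=4.2,fy=4.2,interpolation=cv2.INTER_CUBIC))
Rp=Rn.from_euler('z',.07).as_matrix()
plan(Rp@F,np.array([.4407,.0585,.096]),-.2,15,4)
E
```

```text
1 dist [-0.744   0.5857 -5.0613] rot [-0.0448  0.1039  0.0374]
[[-0.04, 0.1, 0.04, 0.7, 0.6, 5.1, -0.2]]
```

View pics/s15z.png

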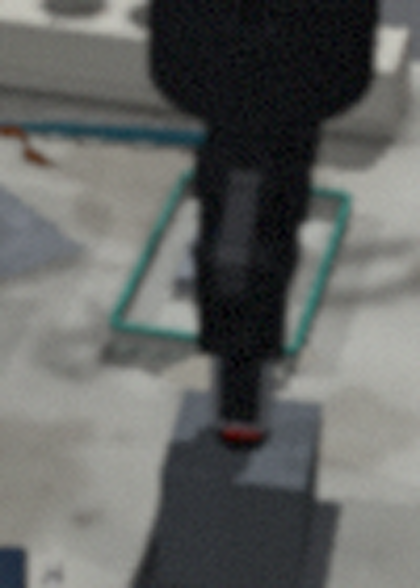

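Request:
{"method": "play_rows", "body": {
  "series": [
    [0, 0, 0, 0.7, 0.6, 2, -0.2],
    [0, 0, 0, 0, 0, 0, -1],
    [0, 0, 0, 0, 0, 0, -1],
    [0, 0, 0, 0, 0, 0, -1],
    [0, 0, 0, 0, 0, 0, -1],
    [0, 0, 0, 0, 0, 0, -1],
    [0, 0, 0, 0, 0, 0, -1]
  ],
  "grip_force": 60
}}

```text
time_s: 12.2
ee_pos: [0.4425, 0.0586, 0.1009]
tool_rot: [[-0.997, -0.071, 0.006], [-0.071, 0.997, -0.001], [-0.006, -0.001, -1.0]]
contact_force: [0.0, 0.6, -0.4]
gripper_width: 0.152
```

```bash
python3 - <<'E'
from plan import *
s=read_state();print(s['ee_pos'],s['tool_rot'],s['gripper_width']*85)
s=snap('side','s16.png')
cv2.imwrite('pics/s16z.png',cv2.resize(s[150:290,240:340,::-1],None,fx=4.2,fy=4.2,interpolation=cv2.INTER_CUBIC))
E
```

```text
[0.4425 0.0586 0.1009] [[-0.9975 -0.0708  0.0063]
 [-0.0708  0.9975 -0.0006]
 [-0.0062 -0.0011 -1.    ]] 12.88752342109521
```

View pics/s16z.png

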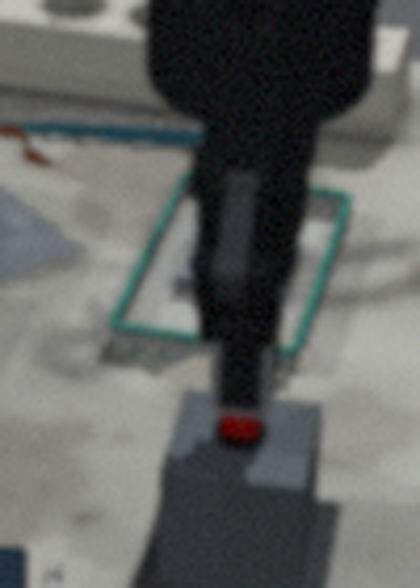

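Request:
{"method": "play_rows", "body": {
  "series": [
    [0, 0, 0, 0, 0, -6, -1],
    [0, 0, 0, 0, 0, -8, -1],
    [0, 0, 0, 0, 0, -10, -1],
    [0, 0, 0, 0, 0, -10, -1],
    [0, 0, 0, 0, 0, -10, -1],
    [0, 0, 0, 0, 0, -10, -1],
    [0, 0, 0, 0, 0, -12, -1],
    [0, 0, 0, 0, 0, -12, -1],
    [0, 0, 0, 0, 0, 0, -1],
    [0, 0, 0, 0, 0, 0, -1]
  ]
}}

```text
time_s: 13.08
ee_pos: [0.4432, 0.0587, 0.1902]
tool_rot: [[-0.997, -0.071, 0.012], [-0.071, 0.997, -0.001], [-0.012, -0.001, -1.0]]
contact_force: [0.0, -0.2, -1.0]
gripper_width: 0.159
```

```bash
python3 - <<'E'
from plan import *
s=snap('side','s17.png');t=snap('top','t17.png')
cv2.imwrite('pics/s17z.png',cv2.resize(s[130:290,240:340,::-1],None,fx=3.7,fy=3.7,interpolation=cv2.INTER_CUBIC))
S=read_state();R,p=S['tool_rot'],S['ee_pos'];print(p,R,S['gripper_width'])
print(np.subtract(px('side',p+R@np.array([0,0,.095])),(240,130))*3.7,np.subtract(px('side',p+R@np.array([0,0,.045])),(240,130))*3.7)
plan(RBd@F,PAD+RBd@[0,0,.095+.06],-1,30,4)
E
```

```text
[0.4431 0.0587 0.1896] [[-0.9974 -0.0707  0.0113]
 [-0.0708  0.9975 -0.0006]
 [-0.0113 -0.0013 -0.9999]] 0.1553382258764562
[208.4425 384.7836] [213.5071 279.8223]
6 dist [141.1098 -68.9484  -3.7731] rot [  0.9145 -19.3902   5.4398]
[[0.15, -3.23, 0.91, -22.6, -13.1, 0.9, -1], [0.15, -3.23, 0.91, -22.8, -12.8, 2.2, -1], [0.15, -3.23, 0.91, -22.8, -12.4, 3.5, -1], [0.15, -3.23, 0.91, -22.7, -12.0, 4.9, -1], [0.15, -3.23, 0.91, -22.6, -11.6, 6.2, -1], [0.15, -3.23, 0.91, -22.4, -11.3, 7.5, -1]]
```

View pics/s17z.png

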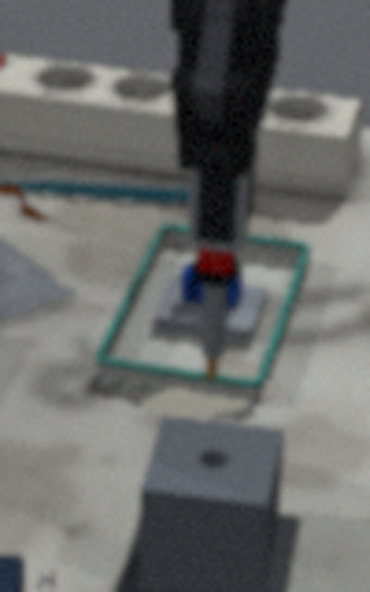

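Request:
{"method": "play_rows", "body": {
  "series": [
    [0.1, -3.2, 0.9, -22.5, -13, 0, -1],
    [0.1, -3.2, 0.9, -22.5, -13, 1, -1],
    [0.2, -3.2, 0.9, -22.5, -12.5, 2, -1],
    [0.2, -3.2, 0.9, -22.5, -12, 3.5, -1],
    [0.2, -3.2, 0.9, -22.5, -11.5, 5, -1],
    [0.2, -3.2, 0.9, -20, -11, 5, -1],
    [0, 0, 0, 0, 0, 0, -1],
    [0, 0, 0, 0, 0, 0, -1]
  ]
}}

```text
time_s: 13.85
ee_pos: [0.5782, -0.012, 0.1849]
tool_rot: [[-0.941, 0.028, 0.338], [0.026, 1.0, -0.009], [-0.338, 0.001, -0.941]]
contact_force: [-0.6, 0.4, 0.3]
gripper_width: 0.157
```

```bash
cat >> plan.py <<'E'
OFF=np.array([.001,0,.093])
def tipgoal(h,op=-1,v=10,dx=0,dy=0):
    Rg=RBd@F; plan(Rg,PAD+RBd@[dx,dy,h]-Rg@OFF,op,v,3)
    S=read_state();R,p=S['tool_rot'],S['ee_pos']
    print('tip in pad frame mm',RBd.T@(p+R@OFF-PAD)*1000,'ang',np.degrees(np.arccos(-R[:,2]@RBd[:,2])),'F',S['contact_force'],'Fn',S['contact_force']@RBd[:,2])
E
python3 - <<'E'
from plan import *
s=snap('side','s18.png')
cv2.imwrite('pics/s18z.png',cv2.resize(s[130:270,140:280,::-1],None,fx=4,fy=4,interpolation=cv2.INTER_CUBIC))
tipgoal(.025)
S=read_state();R,p=S['tool_rot'],S['ee_pos']
print((np.array(px('side',p+R@OFF))-(140,130))*4,(np.array(px('side',PAD))-(140,130))*4)
E
```

```text
4 dist [ 19.8147   1.2975 -33.4025] rot [-0.0282 -0.3241 -0.1482]
[[-0.01, -0.08, -0.04, -1.8, 0.5, 9.5, -1], [-0.01, -0.08, -0.04, -1.8, 0.5, 9.5, -1], [-0.01, -0.08, -0.04, -1.8, 0.5, 9.5, -1], [-0.01, -0.08, -0.04, -1.8, 0.5, 9.5, -1]]
tip in pad frame mm [-7.6495 -1.8349 63.1657] ang 0.3252967414752714 F [-0.1771 -0.1357 -1.0025] Fn -0.8821493403801169
[271.8693 259.397 ] [215.339  365.2305]
```

View pics/s18z.png

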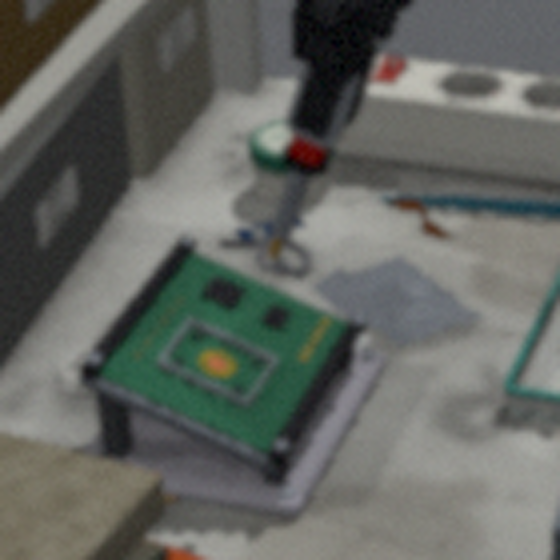

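Request:
{"method": "play_rows", "body": {
  "series": [
    [0, 0, 0, -1.8, 0.5, 9, -1],
    [0, 0, 0, -1.8, 0.5, 9, -1],
    [0, 0, 0, -1.8, 0.5, 9, -1],
    [0, 0, 0, -1, 0, 5, -1],
    [0, 0, 0, 0, 0, 0, -1],
    [0, 0, 0, 0, 0, 0, -1]
  ]
}}

```text
time_s: 14.4
ee_pos: [0.5933, -0.0081, 0.1511]
tool_rot: [[-0.944, 0.024, 0.33], [0.023, 1.0, -0.006], [-0.33, 0.002, -0.944]]
contact_force: [-0.2, -0.1, -0.9]
gripper_width: 0.155
```

```bash
python3 - <<'E'
from plan import *
s=snap('side','s19.png');t=snap('top','t19.png')
cv2.imwrite('pics/s19z.png',cv2.resize(s[150:270,140:260,::-1],None,fx=4.8,fy=4.8,interpolation=cv2.INTER_CUBIC))
tipgoal(.012)
S=read_state();R,p=S['tool_rot'],S['ee_pos']
print((np.array(px('side',p+R@OFF))-(140,150))*4.8,(np.array(px('side',PAD))-(140,150))*4.8)
E
```

```text
2 dist [  8.9793  -2.4721 -12.3867] rot [ 0.0982 -0.7515  0.0059]
[[0.05, -0.38, 0.0, -2.2, -1.1, 7.3, -1], [0.05, -0.38, 0.0, -2.2, -1.1, 7.4, -1]]
tip in pad frame mm [-5.4626  2.406  26.7562] ang 0.7579045323463267 F [ 0.1331 -0.3575 -0.4196] Fn -0.442826352286614
[288.8134 297.0523] [258.4067 342.2766]
```

View pics/s19z.png

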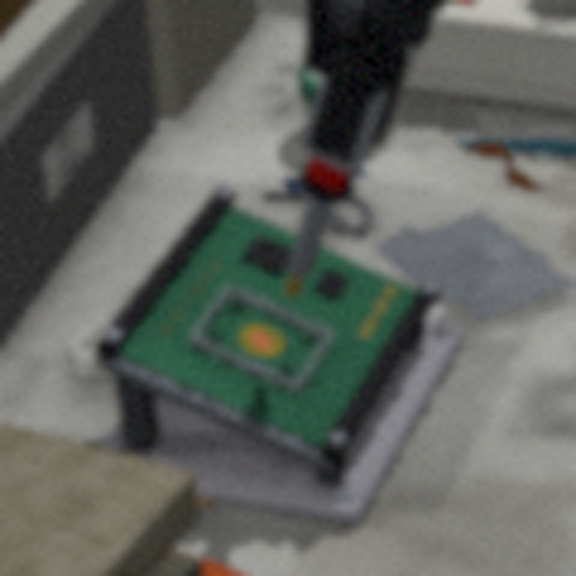

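Request:
{"method": "play_rows", "body": {
  "series": [
    [0, -0.4, 0, -2.5, -1.2, 4, -1],
    [0, -0.3, 0, -2, -1, 4, -1],
    [0, 0, 0, -0.5, 0, 3, -1],
    [0, 0, 0, 0, 0, 0, -1],
    [0, 0, 0, 0, 0, 0, -1]
  ]
}}

```text
time_s: 14.92
ee_pos: [0.6034, -0.0111, 0.1436]
tool_rot: [[-0.938, 0.024, 0.346], [0.023, 1.0, -0.007], [-0.346, 0.001, -0.938]]
contact_force: [-0.6, 0.0, -0.4]
gripper_width: 0.159
```

```bash
python3 - <<'E'
from plan import *
tipgoal(.006)
E
```

```text
2 dist [  0.9782   0.3486 -10.082 ] rot [0.0734 0.1916 0.006 ]
[[0.04, 0.1, 0.0, 1.3, 0.2, 4.9, -1], [0.04, 0.1, 0.0, 1.3, 0.2, 4.9, -1]]
tip in pad frame mm [ 2.8576 -0.2538 15.8003] ang 0.20516006574320056 F [-0.6288  0.033  -0.4234] Fn -0.18193224456860124
```

Request:
{"method": "play_rows", "body": {
  "series": [
    [0, 0.2, 0, 1.3, 0.1, 4, -1],
    [0, 0, 0, 0.7, 0, 3, -1],
    [0, 0, 0, 0, 0, 0, -1],
    [0, 0, 0, 0, 0, 0, -1]
  ]
}}

```text
time_s: 15.25
ee_pos: [0.6041, -0.0112, 0.1359]
tool_rot: [[-0.939, 0.025, 0.343], [0.024, 1.0, -0.007], [-0.343, 0.001, -0.939]]
contact_force: [0.2, 0.5, -0.5]
gripper_width: 0.157
```

```bash
python3 - <<'E'
from plan import *
tipgoal(.003)
s=snap('side','s20.png');t=snap('top','t20.png')
cv2.imwrite('pics/s20z.png',cv2.resize(s[150:270,140:260,::-1],None,fx=4.8,fy=4.8,interpolation=cv2.INTER_CUBIC))
S=read_state();R,p=S['tool_rot'],S['ee_pos']
print((np.array(px('side',p+R@OFF))-(140,150))*4.8)
E
```

```text
1 dist [ 1.3222  0.3718 -5.1592] rot [ 0.0645 -0.0105 -0.0038]
[[0.06, -0.01, -0.0, 0.5, 0.4, 5.3, -1]]
tip in pad frame mm [ 0.5191 -0.3     8.2967] ang 0.06534531719587329 F [ 0.2478  0.465  -0.5048] Fn -0.5551866775150488
[263.3593 324.1012]
```

View pics/s20z.png

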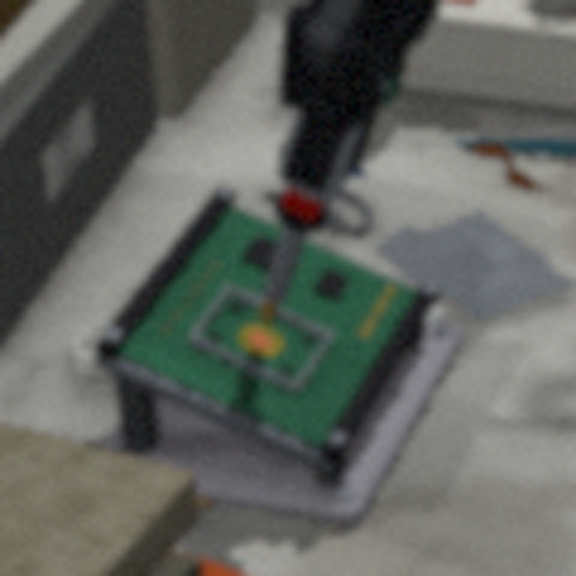

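Request:
{"method": "play_rows", "body": {
  "series": [
    [0, 0, 0, 0.2, 0.2, 2.5, -1],
    [0, 0, 0, 0.2, 0.1, 2, -1],
    [0, 0, 0, 0, 0, 0, -1],
    [0, 0, 0, 0, 0, 0, -1]
  ]
}}

```text
time_s: 15.68
ee_pos: [0.6055, -0.0108, 0.1315]
tool_rot: [[-0.939, 0.025, 0.343], [0.023, 1.0, -0.007], [-0.343, 0.001, -0.939]]
contact_force: [-0.1, 0.3, 0.4]
gripper_width: 0.158
```

```bash
python3 - <<'E'
from plan import *
tipgoal(.000)
E
```

```text
1 dist [ 0.9139  0.0155 -3.5871] rot [ 0.0637  0.0257 -0.0009]
[[0.06, 0.03, -0.0, 0.4, 0.0, 3.7, -1]]
tip in pad frame mm [0.4139 0.0651 3.6824] ang 0.06870378588529577 F [-0.0839  0.2912  0.3785] Fn 0.3868252691061709
```

Request:
{"method": "play_rows", "body": {
  "series": [
    [0, 0, 0, 0.2, 0, 2, -1],
    [0, 0, 0, 0, 0, 0, -1],
    [0, 0, 0, 0, 0, 0, -1]
  ]
}}

```text
time_s: 15.93
ee_pos: [0.6061, -0.0109, 0.1294]
tool_rot: [[-0.939, 0.025, 0.343], [0.023, 1.0, -0.008], [-0.343, 0.001, -0.939]]
contact_force: [-0.0, 0.2, -0.6]
gripper_width: 0.155
```

Request:
{"method": "play_rows", "body": {
  "series": [
    [0, 0, 0, 0.2, 0, 2, -1],
    [0, 0, 0, 0, 0, 0, -1],
    [0, 0, 0, 0, 0, 0, -1]
  ]
}}

```text
time_s: 16.18
ee_pos: [0.6069, -0.0109, 0.1277]
tool_rot: [[-0.939, 0.025, 0.344], [0.023, 1.0, -0.008], [-0.344, 0.001, -0.939]]
contact_force: [-2.0, -0.5, -0.0]
gripper_width: 0.151
```

```bash
python3 - <<'E'
from plan import *
tipgoal(.000)
s=snap('side','s21.png');t=snap('top','t21.png')
cv2.imwrite('pics/s21z.png',cv2.resize(s[150:270,140:260,::-1],None,fx=4.8,fy=4.8,interpolation=cv2.INTER_CUBIC))
tipgoal(0)
E
```

```text
1 dist [-0.4712  0.0473  0.2487] rot [0.0601 0.0658 0.0051]
[[0.06, 0.07, 0.01, 0.4, 0.0, -0.4, -1]]
tip in pad frame mm [ 0.4652  0.062  -0.3966] ang 0.08915564694489475 F [-2.0175 -0.4515 -0.0018] Fn 0.6859832213602025
1 dist [-0.5148  0.0394  0.1871] rot [0.0607 0.0729 0.0053]
[[0.06, 0.07, 0.01, 0.4, 0.0, -0.4, -1]]
tip in pad frame mm [ 0.5385  0.0719 -0.3537] ang 0.0948090083219643 F [-1.0372 -0.3975  1.7136] Fn 1.9618513115590541
```

View pics/s21z.png

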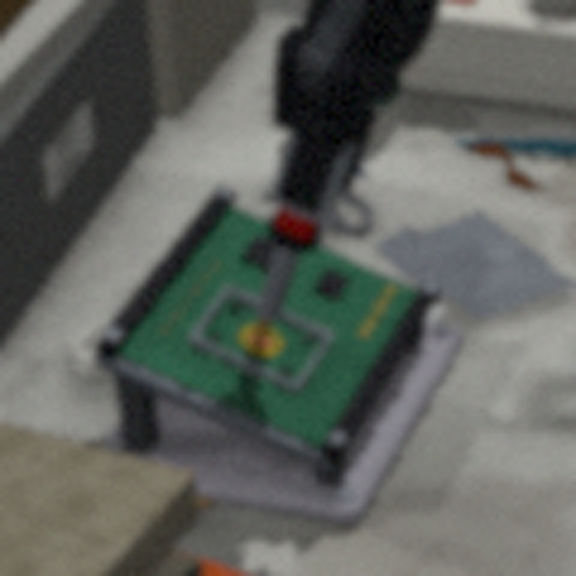

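```bash
cat >> plan.py <<'E'
def favg(n=10):
    a=[];z=[]
    for i in range(n):
        camera('side');S=read_state();a.append(S['contact_force']@RBd[:,2]);z.append(RBd.T@(S['ee_pos']+S['tool_rot']@OFF-PAD)*1000)
    print('Fn',np.mean(a),np.std(a)/n**.5,'tip',np.mean(z,0),S['time_s'])
E
python3 -c "
from plan import *
favg()"
```

```text
Fn 0.7050071982587418 0.10220415876410119 tip [ 0.5023  0.0675 -0.3821] 16.7833
```

Request:
{"method": "play_rows", "body": {
  "series": [
    [0, 0, 0, 0.2, 0, 1.5, -1],
    [0, 0, 0, 0, 0, 0, -1]
  ]
}}

```text
time_s: 16.95
ee_pos: [0.6075, -0.0109, 0.1263]
tool_rot: [[-0.938, 0.025, 0.345], [0.023, 1.0, -0.008], [-0.345, 0.001, -0.939]]
contact_force: [-0.4, 0.2, 1.1]
gripper_width: 0.155
```

```bash
python3 -c "
from plan import *
favg()"
```

```text
Fn 1.2078810265846995 0.10691353883843886 tip [ 0.6685  0.0579 -1.717 ] 17.45
```

Request:
{"method": "play_rows", "body": {
  "series": [
    [0, 0, 0, 0.4, 0, 1.7, -1],
    [0, 0, 0, 0, 0, 0, -1],
    [0, 0, 0, 0, 0, 0, -1]
  ]
}}

```text
time_s: 17.7
ee_pos: [0.608, -0.0109, 0.1249]
tool_rot: [[-0.938, 0.025, 0.345], [0.023, 1.0, -0.008], [-0.345, 0.001, -0.938]]
contact_force: [-0.5, -0.7, 2.1]
gripper_width: 0.156
```

```bash
python3 - <<'E'
from plan import *
favg()
tipgoal(-.003)
s=snap('side','s22.png');t=snap('top','t22.png')
cv2.imwrite('pics/s22z.png',cv2.resize(s[170:250,150:230,::-1],None,fx=7,fy=7,interpolation=cv2.INTER_CUBIC))
cv2.imwrite('pics/t22z.png',cv2.resize(t[140:280,200:340,::-1],None,fx=4,fy=4,interpolation=cv2.INTER_CUBIC))
E
```

```text
Fn 1.5773059204165893 0.14145748008654224 tip [ 0.6417  0.0471 -3.3366] 18.2
1 dist [-0.4942  0.037   0.1646] rot [0.0599 0.1461 0.0089]
[[0.06, 0.15, 0.01, 0.4, 0.0, -0.3, -1]]
tip in pad frame mm [ 0.6456  0.0725 -3.3265] ang 0.15787747585159484 F [-0.9523  0.223   1.8974] Fn 2.1107371596382296
```

View pics/s22z.png

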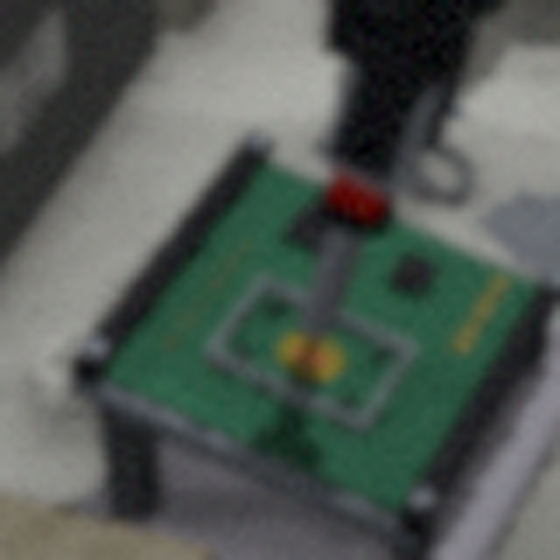

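View pics/t22z.png

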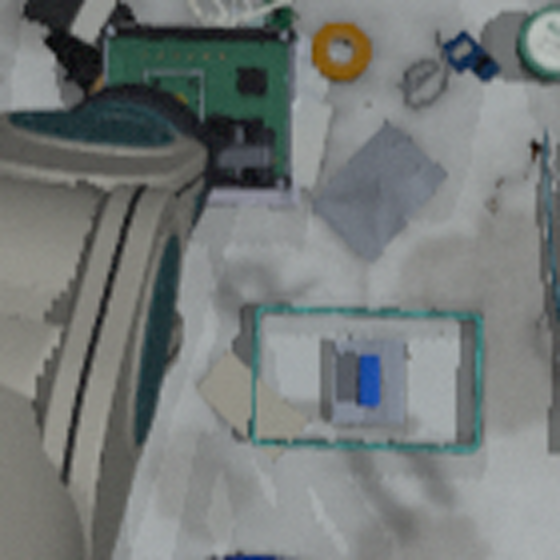

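View pics/s22.png

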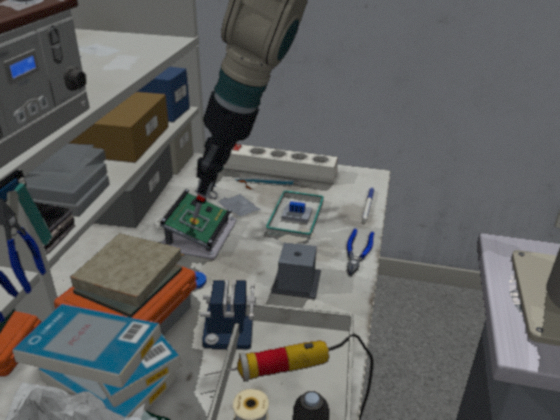

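```bash
python3 - <<'E'
from plan import *
S=read_state();R,p=S['tool_rot'],S['ee_pos']
for nm,z in [('tip@board',.0897),('barrel low',.0935-.012),('flange low',.0935-.05),('grip bottom',.0935-.054),('finger tip',.025)]:
    print(nm,(np.array(px('side',p+R@np.array([.001,0,z])))-(150,170))*7)
favg(6)
print(read_state()['contact_force'],read_state()['joint_vel'])
E
```

```text
tip@board [304.3748 358.2512]
barrel low [312.8376 333.8089]
flange low [353.2214 217.172 ]
grip bottom [357.5876 204.5617]
finger tip [373.6054 158.2987]
Fn 1.1783634868436812 0.12896114213712767 tip [ 0.6496  0.0535 -3.3431] 18.6
[-1.0481 -0.2681  0.3409] [-0.0007 -0.0003  0.0016 -0.001  -0.002   0.0011]
```

```bash
python3 - <<'E'
from plan import *
a=np.mean([camera('side').astype(float) for _ in range(6)],0).astype(np.uint8)
z=cv2.resize(a[190:226,180:216,::-1],None,fx=16,fy=16,interpolation=cv2.INTER_CUBIC)
cv2.imwrite('pics/s23z.png',z)
S=read_state();R,p=S['tool_rot'],S['ee_pos']
for nm,zz in [('tip@board',.0897),('barrel low',.0935-.012),('flange low',.0935-.05),('grip bottom',.0935-.054),('finger tip',.025)]:
    print(nm,(np.array(px('side',p+R@np.array([.001,0,zz])))-(180,190))*16+8)
E
```

```text
tip@board [223.7102 507.1379]
barrel low [243.0503 451.2713]
flange low [335.3396 184.6804]
grip bottom [345.3176 155.8578]
finger tip [381.9233  50.1169]
```

View pics/s23z.png

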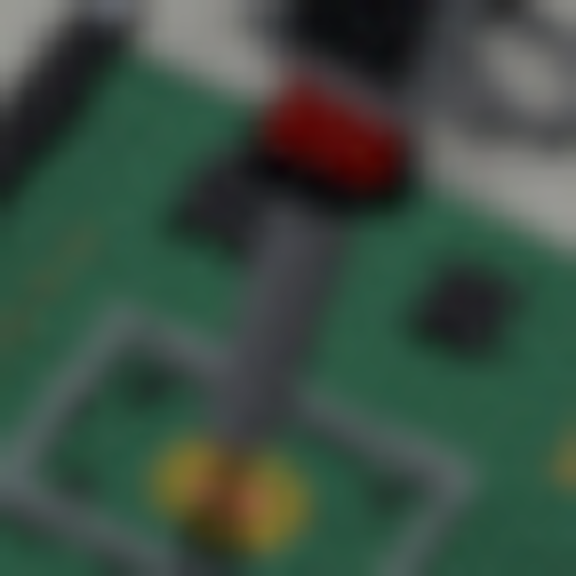

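```bash
python3 -c "
from rig import *
s=read_state();print(s['time_s'],s['ee_pos'],s['gripper_width'],s['contact_force']);print(hand_in())"
```

```text
18.9 [ 0.60793827 -0.01089723  0.12489047] 0.1518790738002429 [-1.78060842  1.02261576  1.66560708]
the job is handed in; nothing more can be done
None
```

I lifted the cap off the board and laid it in the tray. I then drew the probe from its stand, pressed it on the marked pad square to the board, and handed in at 18.9 s while still holding it. `hand_in()` reported no verdict.

- **Cap:** the last pictures show it flat, rib up and let go, about in the middle of the tray. I saw no sign that the tray or the bystanders had moved, but I did not measure them again.
- **Probe position:** from the arm's pose I worked out the tip to be about 0.7 mm from the pad centre, and the last side picture shows it on the pad. The tool was within 0.2° of the board's normal. In that picture the probe leaned about 2° from the prediction, well inside the 8° allowed.
- **Press:** from the advance after first contact I put the spring tip about 3.7 mm in. Force averages along the board's normal were 1.6 N and then 1.2 N at the same pose. Adding about 0.55 N for the probe's own weight gives roughly 2 N, or about 3 mm in. The two estimates differ by less than 1 mm, and both are inside the 1.5–6.8 mm limit.
- **Not checked:** the arm hid the pad from the top camera, so the final tip check rests on the side camera and the arm's pose alone.

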